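Press a cap home and put the jar in the finished crate

TASK

The jar in the nest of the press's loading slide has its cap only laid on. Push the slide fully in under the ram, pull the lever down through its whole stroke to press the cap home, and ease the lever back up to rest without letting it fly back. Draw the slide fully out again and leave it there, take the jar out and lower it into the low white crate with the finished jars, letting go only close to the crate's floor so that it stands upright, without knocking over or shifting the other jars and things.

Things in the scene. Friction and masses are not known exactly. Their poses are not given: they have to be found in the camera images.
- slide_knob (a point): Black upright knob on the left of the press's loading slide: 24 mm diameter, 26 mm tall, on a thin 12 mm post. The point is the knob's centre, 60 mm above the table. Axes are the press's: +x is the direction in which the slide is pushed in (under the ram), z up. The nest's centre is 130 mm to +x and 35 mm to -y of the knob (when in, so is the ram's axis).
- slide (a joint): Travel of the loading slide in m: 0 = fully out (start), 0.16 = fully in against its stop, the nest exactly under the ram. About 3 N of friction; it stays where it is left.
- lever_grip (a point): Black round grip on the end of the press's lever: 25 mm diameter, 100 mm long, level, along the press's y axis, on the press's -y side. The point is the grip's middle, about 321 mm above the table at rest, 148 mm when pulled down. It moves on a circle of 180 mm radius about lever_pivot in the press's x-z plane. The 16 mm thick lever arm joins the grip 54 mm to +y of this point.
- lever_pivot (a point): Point on the lever's level hinge axis (along the press's y), 245 mm above the table, in the plane in which the lever_grip point moves. Axes are the press's: x push-in direction, z up. The ram's axis is 22 mm to -x and 154 mm to +y of it. The press's grey head, 80 mm wide, spans from 50 mm before the ram's axis back to the column, 190 to 300 mm high; the ram's top is at 382 mm.
- lever (a joint): Lever angle in rad: 0 = up at rest, its arm 0.436 rad above level and pointing to the press's -x; grows as it is pulled down; 1.0 = bottom stop, 0.564 rad below level. A return spring always pushes it up: some 4 N at the grip at the start, 8 N near the bottom, about 15 N while the cap is pressed (ram meets it at 0.65, home at about 0.93). Let go, it flies up.
- jar_cap (a joint): How far the jar's cap is pressed on, in m: 0 = only laid on (start), 0.006 = fully home. It takes about 40 N, so it needs the press.
- jar_mid (a point): The jar to be capped, in the slide's nest (frame 59 mm inside, standing 10 mm around its foot; its floor 30 mm above the table): square, dark olive, 54 x 54 mm, straight sides up to 78 mm, round neck, ribbed cap 50 mm across; 106 mm tall, 100 mm once pressed; about 150 g. The point is on its axis, 50 mm above its base; x and y square to its sides, z up.
- crate_in (a point): Low white plastic crate for finished jars, fixed: inside 230 mm (its x) x 156 mm (its y), 4 mm walls, rim 50 mm above the table. The point is the centre of the inside floor, 4 mm above the table. Two finished jars stand side by side at its +x end, 76 mm from the centre; the rest, x -115 to +40 mm, is free. It may change places with the reject box.
- done_a_mid (a point): Same square jar, 54 x 54 mm, 100 mm tall, finished, standing in the crate; it must stay standing. The point is on its axis, 50 mm above its base; z up.
- done_b_mid (a point): Same square jar, 54 x 54 mm, 100 mm tall, finished, standing in the crate; it must stay standing. The point is on its axis, 50 mm above its base; z up.
- wait_a_mid (a point): Same square jar, 54 x 54 mm, 106 mm tall (cap laid on), waiting on the table between the robot and the press; leave it. The point is on its axis, 50 mm above its base; z up.
- wait_b_mid (a point): Same square jar, 54 x 54 mm, 106 mm tall (cap laid on), waiting on the table beyond the press; leave it. The point is on its axis, 50 mm above its base; z up.
- reject_box: Open cardboard reject box, 160 (x) x 110 (y) x 85 mm, fixed, with a bad cap and an empty jar lying in it; not for this jar. Origin under its centre, on the table.
- spare_cap: A spare cap lying on the table, 50 mm across, 18 mm tall; leave it. Origin at the centre of its underside.
- bowl: Steel bowl, 124 mm across, 45 mm tall, at the far side; leave it. Origin at the centre of its underside.
- hot_air_gun: Hot-air gun standing upright on its back end, 72 mm across, 220 mm tall, its handle leaning down to +y by 138 mm, at the far side; leave it. Origin at the centre of its foot.

How it is judged (in metres and radians):
On the way, in this order (a step that is already met when the one before it is completed fails the run):
1. the loading slide is fully in, the jar under the ram (value of joint slide above 0.154 m), for 0.1 s.
2. the lever is pulled down through its whole stroke and the cap is pressed home (value of joint lever above 0.88 rad and value of joint jar_cap above 0.0045 m), for 0.1 s.
3. the lever is back up at rest (value of joint lever below 0.06 rad), for 0.2 s.
4. the slide is drawn fully out again (value of joint slide below 0.008 m), for 0.1 s.
At the end, for the whole second after the job is handed in: The jar stands upright (within 7 degrees) on the floor of the white crate, inside its walls, released, its cap pressed on by at least 4.5 of 6 mm; the lever is up at rest (within 0.06 rad); the slide is out (within 20 mm); the two finished jars in the crate still stand (x of jar_mid in the frame of crate_in between -0.095 and 0.095 m and y of jar_mid in the frame of crate_in between -0.058 and 0.058 m and z of jar_mid in the frame of crate_in between 0.044 and 0.056 m and angle between jar_mid's own z axis and vertical below 0.12 rad and value of joint jar_cap above 0.0045 m and value of joint lever below 0.06 rad and value of joint slide below 0.02 m and angle between each of done_a_mid, done_b_mid's own z axis and vertical below 0.15 rad); the robot touches nothing.
It fails at once if the lever flew back: it went up faster than 2.5 rad/s (0.45 m/s at the grip) while still more than 0.25 rad from rest (value of joint lever above 0.25 rad and velocity of joint lever below -2.5 rad/s).
It fails at once if the jar was let go over the crate more than 45 mm above its floor (contact force between the fingers and jar below 0.05 N and z of jar_mid in the frame of crate_in above 0.095 m and x of jar_mid in the frame of crate_in between -0.115 and 0.115 m and y of jar_mid in the frame of crate_in between -0.078 and 0.078 m).
It fails at once if a finished jar in the crate was tipped over or shoved more than 30 mm (angle between any of done_a_mid, done_b_mid's own z axis and vertical above 0.5 rad or distance of any of done_a_mid, done_b_mid from where it was at the start of the episode above 0.03 m).
It fails at once if another thing on the table was disturbed (moved more than 30 mm) (distance of any of wait_a_mid, wait_b_mid, spare_cap, bowl, hot_air_gun from where it was at the start of the episode above 0.03 m).
It also fails if it takes over 72 s, if anything falls off the work surface, if the arm or the gripper's body presses on something with over 40 N, if the wrist force passes 120 N, or if a joint passes its speed limit or range.

ROBOT

A 6-joint arm with a two-finger parallel gripper is mounted at the origin on the work surface. World frame = base frame: x ahead of the robot, y to its left, z up, the work surface at z = 0. Lengths are in m, angles in degrees, forces in N, time in s.
With the tool pointing down it reaches from about 0.4 to 0.825 m from the base axis. Payload 7 kg.
Tool frame: the origin (TCP) lies midway between the tips of the shut fingers; the grasp point (between the pads) lies 19 mm behind it; y points along the fingers, z is the direction in which the jaws open and shut, and the axes are right-handed (so a half turn about y gives the same grasp; the last joint's range is limited). The gripper opens to 88 mm and grips with 3 to 60 N. Pads are 19 mm wide; open, the fingers measure 130 mm over their backs; the gripper's body (78 mm by 193 mm) begins 47 mm behind the grasp point.
Start: joints at [-57.462, 20.546, 0.682, 0, -70.136, -16.507], TCP at [0.186, -0.649, 0.227] pointing down, gripper open.
Joint ranges: [-176.03, 176.03], [-82.01, 121.73], [-58.28, 71.71], [-173.87, 95.51], [-174.79, -0.11], [-173.66, 173.66]. Speed limits (degrees/s): [136.94, 136.94, 172.46, 180, 180, 180].

INTERFACE

Orientations are given as [roll, pitch, yaw] about the fixed x, y, z axes, in that order (R = Rz(yaw) Ry(pitch) Rx(roll)).
In Python, from plant import ctrl gives the robot as it stands.
- The arm moves only by the tool step_arm, never from a script. Its argument "rows" is a list that holds one entry, the list of rows, each a list of 7 numbers: the gripper command: -1 is shut, 1 is fully open, values between are in proportion, then the shift along the world's x, y, z in cm, then the turn, a rotation vector about the world's x, y, z in degrees. In form: [[[fingers, tx, ty, tz, rx, ry, rz], ...]]. A call has 1 to 12 rows; each row shifts and turns the commanded pose from where the row before left it; what a row does not reach is not made up. A row lasts 1/8 s, in which the tool goes at most 62.5 mm and 10.7 degrees, less where a joint would pass 70% of its speed; a pose out of reach is approached as far as the arm can. A call is refused whole if a number of a shift passes 6.25 or a number of a turn 10.7, either way. A call with a gripper value outside its range is refused whole. The fingers move at their own pace and stop on an object; the grip force is fixed at half the most. Time passes only in rows, so rows that do not move let the fingers close. It gives the time, the measured TCP pose, the force and the opening at its end, in the units of the state.
- ctrl.get_obs(): the state, without advancing time (a new reading comes with each control period).
- ctrl.snapshot(name): name is "side" or "top"; returns the picture (384x512x3 uint8, blue, green, red); there is no depth.
- ctrl.camera_params(name): a dict with "vertical_fov" (degrees; the focal length in pixels is half the picture's height over the tangent of half this angle, whatever the lens; pixels are square), "cx", "cy" (the principal point, pixels), "rvec" (rotation vector, rad) and "tvec" (3), from world to camera coordinates, as OpenCV has them. Camera axes: x right, y down, z forward; pixel columns grow to the right and rows downward; lengths in m; the calibration is good to about 2 mm. A picture is of the moment at which its call begins. camera_params takes no time and is no camera call.
- ctrl.close_job(): hands the job in, once; it reports no verdict.
The state is a dict: "clock": time; "joint_pos": joint angles; "qvel": joint speeds; "tau": joint torques, N m; "tool_pos": TCP position; "orientation": TCP orientation; "force": force on the tool from outside, world axes, zero at the start; "moment": the same for the moment, N m; "opening": finger opening in m.
Only numpy, scipy, OpenCV 4.12 (cv2) and the standard library are available. Lean on these libraries where they do the work, as an engineer would, in place of code of your own. Each camera call takes 0.05 s, during which the arm holds its last target. There are 200 camera calls.

## Working session

There is one attempt and no reset: what is moved stays moved. The work goes in short steps, Python scripts to look and compute and a tool call to move; the robot and the scene stay as the last step left them, time stands still between calls to the robot, and variables do not carry over. Pictures are saved under pics/ and viewed, about 8 in all and at most 12, crops included, and the job is handed in when it is done.

Besides the shell and the picture viewer there is one more tool, called after ">>>" as a command line: name --argument value ..., lists and objects as JSON in quotes. step_arm: Moves the arm, as the interface text tells. Its arguments: {"type":"object","properties":{"rows":{"type":"array"}},"required":["rows"]}

```bash
ls; mkdir -p pics
python3 - <<'E'
from plant import ctrl
import cv2
for n in("side","top"):
    cv2.imwrite(f"pics/{n}0.png",ctrl.snapshot(n)); print(n,ctrl.camera_params(n))
print(ctrl.get_obs())
E
```

```text
pics
side {'vertical_fov': 57.56165957486287, 'cx': 255.98257642068995, 'cy': 193.8196990606944, 'rvec': array([ 0.50793597, -2.50106783,  1.50814084]), 'tvec': array([0.52511228, 0.31717053, 0.83458597])}
top {'vertical_fov': 49.78277779079694, 'cx': 254.5174045015473, 'cy': 182.27466579587974, 'rvec': array([ 2.18138441, -2.1559934 ,  0.0780085 ]), 'tvec': array([0.00946882, 0.58895174, 1.21945421])}
{'clock': 0.1, 'joint_pos': array([-5.74634756e+01,  2.05863394e+01,  6.38629472e-01, -1.93693829e-02,
       -7.01348136e+01, -1.65091762e+01]), 'qvel': array([ 0.02844403, -0.06302426,  0.14075317,  0.12557754,  0.0609611 ,
       -0.106578  ]), 'tau': array([-2.95142898e-03, -5.84163702e+01,  2.93753368e+01,  7.01536596e+00,
        1.02256189e-02, -4.84033421e-05]), 'tool_pos': array([ 0.18625241, -0.6483369 ,  0.22571944]), 'orientation': array([-8.99157036e+01,  5.99420992e-03,  1.60207576e+01]), 'force': array([ 0.06927351, -0.1497641 , -0.63729612]), 'moment': array([ 0.01826784, -0.02976549, -0.00223501]), 'opening': 0.08769805022888777}
```

View pics/side0.png

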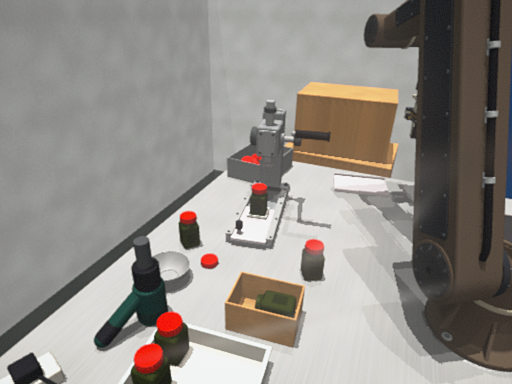

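View pics/top0.png

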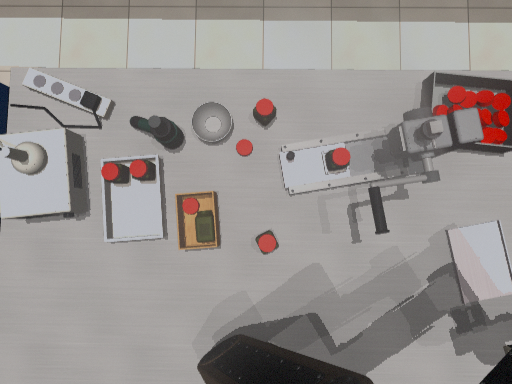

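The side view shows the press and slide at mid-picture, with the knob at (238,224), the jar at (259,198) and the grip at (312,135). The top view shows the knob at (290,156), the jar cap at (341,157), the grip at (378,210), the crate at (133,198) with done jars at its upper end, the reject box at (197,220) and the waiting jars at (266,242) and (264,108).

```bash
cat > h.py <<'E'
import numpy as np, cv2
from plant import ctrl
def cam(n):
    p=ctrl.camera_params(n); f=192/np.tan(np.radians(p["vertical_fov"])/2)
    return np.array([[f,0,p["cx"]],[0,f,p["cy"]],[0,0,1]]),cv2.Rodrigues(p["rvec"])[0],p["tvec"]
def ray(n,u,v):
    K,R,t=cam(n); return -R.T@t, R.T@np.linalg.solve(K,[u,v,1.])
def onz(n,u,v,z):
    c,d=ray(n,u,v); return c+d*(z-c[2])/d[2]
def proj(n,P):
    K,R,t=cam(n); q=K@(R@np.asarray(P,float)+t); return q[:2]/q[2]
def tri(a,b):
    (c1,d1),(c2,d2)=ray("side",*a),ray("top",*b)
    s=np.linalg.lstsq(np.c_[d1,-d2],c2-c1,rcond=None)[0]
    p,q=c1+s[0]*d1,c2+s[1]*d2
    return (p+q)/2,np.linalg.norm(p-q)
def blobs(m,amin=15):
    n,l,s,c=cv2.connectedComponentsWithStats(m.astype(np.uint8))
    return [(c[i].round(1),s[i].tolist()) for i in range(1,n) if s[i][4]>=amin]
E
python3 - <<'E'
from h import *
np.set_printoptions(precision=4,suppress=True)
T=cv2.imread("pics/top0.png");S=cv2.imread("pics/side0.png")
for n,I in(("side",S),("top",T)):
    b,g,r=[I[...,k].astype(int) for k in range(3)]
    print(n,"red"); 
    for c,s in blobs((r>150)&(g<70)&(b<70)): print(c,s,onz(n,*c,.100),onz(n,*c,.136))
    print("dark")
    for c,s in blobs((r<45)&(g<45)&(b<45)): print(c,s)
for h in [.073]: print("knob",onz("top",290,156,h),onz("side",238,222,h))
print("grip",onz("top",378,210,.321), tri((312,135),(378,210)))
a=cv2.resize(T[120:250,270:450],None,fx=4,fy=4,interpolation=cv2.INTER_CUBIC)
cv2.imwrite("pics/c1.png",a)
a=cv2.resize(S[90:250,215:345],None,fx=3.7,fy=3.7,interpolation=cv2.INTER_CUBIC)
cv2.imwrite("pics/c2.png",a)
E
```

```text
side red
[252.1 158.4] [242, 154, 19, 10, 103] [ 0.7967 -0.5151  0.1   ] [ 0.7635 -0.4339  0.136 ]
[259.2 187. ] [252, 184, 15, 7, 82] [ 0.6719 -0.2816  0.1   ] [ 0.6467 -0.2155  0.136 ]
[187.4 215.8] [180, 212, 16, 9, 108] [ 0.7981 -0.0124  0.1   ] [0.7648 0.0365 0.136 ]
[310.4 241.9] [306, 240, 11, 7, 29] [ 0.4235 -0.034   0.1   ] [0.4143 0.0163 0.136 ]
[208.7 259.6] [201, 254, 16, 12, 143] [0.6389 0.144  0.1   ] [0.6158 0.1828 0.136 ]
[168.6 322. ] [156, 312, 26, 22, 408] [0.6168 0.3485 0.1   ] [0.5952 0.3742 0.136 ]
[148. 356.] [134, 344, 29, 26, 538] [0.6061 0.428  0.1   ] [0.5851 0.4486 0.136 ]
dark
[407.8  11.2] [396, 0, 24, 26, 374]
[437.7  67.4] [422, 0, 33, 147, 3632]
[494.3  19.6] [489, 0, 11, 41, 379]
[492.1  78.7] [487, 48, 11, 63, 557]
[490.  130.8] [486, 118, 10, 30, 228]
[488.6 172.4] [485, 168, 9, 9, 53]
[486.7 222. ] [479, 184, 14, 78, 658]
[438.8 222.8] [422, 198, 26, 42, 407]
[182.2 238.8] [180, 230, 7, 18, 28]
[433.4 268.9] [425, 255, 21, 24, 139]
[147.6 279.1] [133, 260, 29, 32, 537]
[501.7 287.4] [492, 276, 17, 21, 117]
[139.3 316.2] [96, 285, 71, 62, 814]
[157
[... 252 characters left out ...]
 [436, 105, 12, 10, 92] [ 0.7961 -0.5166  0.1   ] [ 0.7864 -0.5008  0.136 ]
[485.  115.4] [478, 109, 14, 16, 147] [ 0.7806 -0.6386  0.1   ] [ 0.7713 -0.619   0.136 ]
[493.1 134.9] [481, 127, 26, 16, 301] [ 0.7245 -0.6593  0.1   ] [ 0.7169 -0.6391  0.136 ]
[137.3 167.9] [130, 160, 16, 17, 205] [0.6197 0.3499 0.1   ] [0.6154 0.339  0.136 ]
[109.5 171. ] [102, 163, 16, 17, 221] [0.61   0.4293 0.1   ] [0.606  0.4159 0.136 ]
dark
[ 18.9 105.4] [11, 105, 16, 2, 19]
[279.3 368. ] [214, 342, 151, 42, 3786]
[500.7 371.7] [480, 349, 32, 35, 570]
knob [ 0.6625 -0.0867  0.073 ] [ 0.6623 -0.0819  0.073 ]
grip [ 0.5027 -0.2697  0.321 ] (array([ 0.5017, -0.2702,  0.32  ]), np.float64(0.002116550535464926))
```

View pics/c1.png

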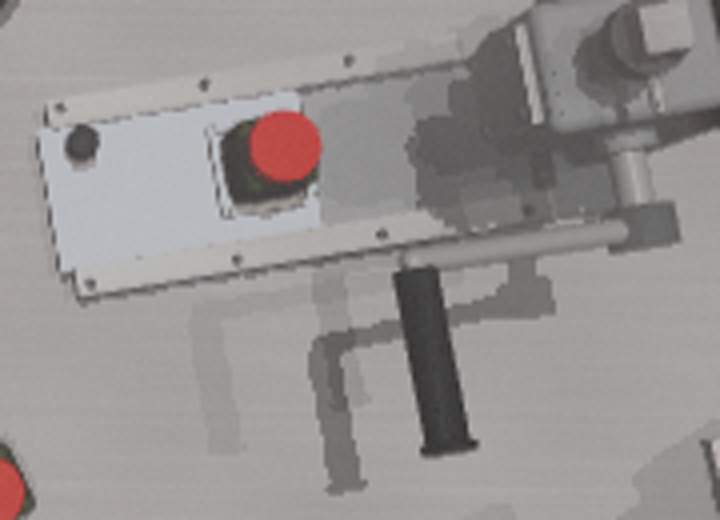

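View pics/c2.png

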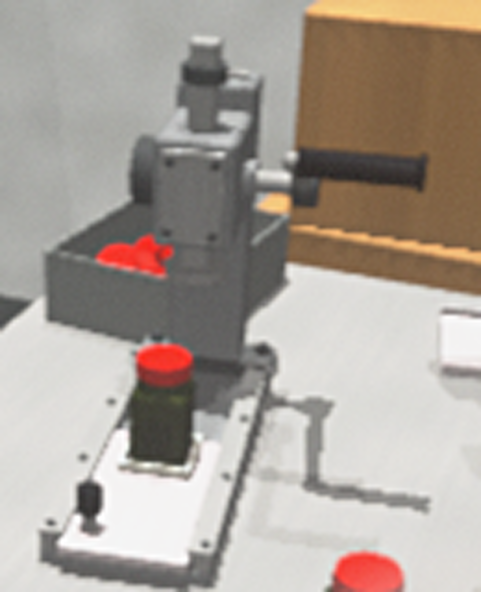

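The crops show the knob at top (290.4,155.6) and side (239.2,224.2). The cap top is at (341.4,156.6) and the grip runs from (374,187) to (382.5,232.5), with the jar centred in the nest.

Run:
```python
from h import *
np.set_printoptions(precision=4,suppress=True)
k=lambda u,v:((u+.5)/4-.5+270,(v+.5)/4-.5+120)
s=lambda u,v:((u+.5)/3.7-.5+215,(v+.5)/3.7-.5+90)
print("knob",onz("top",*k(82,143),.07),tri(s(90,497),k(82,144)))
cap=onz("top",*k(286,147),.136); print("cap",cap,tri(s(165,360),k(286,147)))
kn=onz("top",*k(82,143),.07)
v=cap-kn; print("len",np.hypot(*v[:2]),"exp",np.hypot(.13,.035),"yaw",np.degrees(np.arctan2(v[1],v[0])-np.arctan2(-.035,.13)))
a,b=onz("top",*k(417,268),.333),onz("top",*k(450,450),.333)
print("grip",a,b,"yaw",np.degrees(np.arctan2(*(b-a)[1::-1]))+90,np.linalg.norm(a-b),(a+b)/2)
for p,q in(((45,103),(470,58)),((80,300),(400,255))):
    d=onz("top",*k(*q),.025)-onz("top",*k(*p),.025); print("rail yaw",np.degrees(np.arctan2(d[1],d[0])))
print(tri(s(290,160),k(405,262)), tri(s(422,172),k(450,452)))
# crate corners rim outer in top
T=cv2.imread("pics/top0.png");a=cv2.resize(T[145:260,90:230],None,fx=5,fy=5,interpolation=cv2.INTER_CUBIC)
cv2.imwrite("pics/c3.png",a)
```

```text
knob [ 0.6648 -0.0872  0.07  ] (array([ 0.6637, -0.0883,  0.0619]), np.float64(0.0033236485478759245))
cap [ 0.6532 -0.2227  0.136 ] (array([ 0.652 , -0.2242,  0.1314]), np.float64(0.00395631340235228))
len 0.13596739604567581 exp 0.1346291201783626 yaw -79.82446444629151
grip [ 0.5549 -0.2578  0.333 ] [ 0.4533 -0.2748  0.333 ] yaw -80.4955404762795 0.10302344186482858 [ 0.5041 -0.2663  0.333 ]
rail yaw -83.33052485560454
rail yaw -81.32506136975358
(array([ 0.5577, -0.254 ,  0.3234]), np.float64(0.002644605115667499)) (array([ 0.4515, -0.2782,  0.3215]), np.float64(0.0006709830153780514))
```

View pics/c3.png

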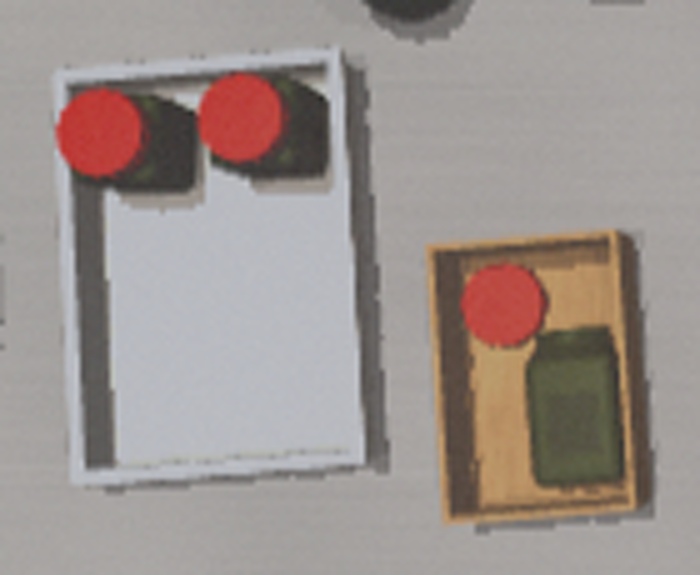

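>>> step_arm --rows '[[[1,0,0,5,0,0,10.3],[1,0,0,5,0,0,10.3],[1,0,0,5,0,0,10.3],[1,0,0,5,0,0,10.3],[1,5.5,4.3,0,0,0,10.3],[1,5.5,4.3,0,0,0,10.3],[1,5.5,4.3,0,0,0,10.3],[1,4,4.5,0,0,0,10.3],[1,4,4.5,0,0,0,0],[1,4,4.5,0,0,0,0],[1,4,4.5,0,0,0,0],[1,2.5,5,0,0,0,0]]]'

```text
clock: 1.6
tool_pos: [0.5204, -0.3014, 0.4254]
orientation: [-89.9, -0.1, 98.4]
force: [0.4, -0.8, 1.0]
opening: 0.0873
```

Run:
```python
from h import *
np.set_printoptions(precision=4,suppress=True)
o=ctrl.get_obs(); print(o)
k=lambda u,v:((u+.5)/5-.5+90,(v+.5)/5-.5+145)
C=np.array([onz("top",*k(*p),.05)[:2] for p in((55,70),(340,47),(368,465),(72,487))])
print(C,C.mean(0),[np.linalg.norm(C[i]-C[i-1]) for i in range(4)])
for i,j in((3,0),(2,1),(1,0),(2,3)):
    d=C[j]-C[i];print(np.degrees(np.arctan2(d[1],d[0])))
```

```text
{'clock': 1.6, 'joint_pos': array([-11.4911,  10.2723,  11.8435,  -0.0208, -91.6755,  19.9403]), 'qvel': array([ 43.5157,  -5.7438,  -6.6641,   0.0559,   1.0921, -43.3312]), 'tau': array([ -5.2345, -46.7159,  31.8665,   7.4876,  -0.051 ,   1.2466]), 'tool_pos': array([ 0.5204, -0.3014,  0.4254]), 'orientation': array([-89.9091,  -0.0551,  98.4498]), 'force': array([ 0.3824, -0.7676,  0.9933]), 'moment': array([-0.0102,  0.0335,  0.0031]), 'opening': 0.08732936842813988}
[[0.6525 0.4762]
 [0.6681 0.3059]
 [0.4212 0.2813]
 [0.4061 0.455 ]] [0.537  0.3796] [np.float64(0.24735086223196365), np.float64(0.17098615157094385), np.float64(0.24815334676707299), np.float64(0.1743592753377232)]
4.916279980554047
5.69566558225333
95.22054507119839
94.95849923998732
```

>>> step_arm --rows '[[[0.2,3.1,5.7,0,-4.9,-0.8,0],[0.2,3.1,5.7,0,-4.9,-0.8,0],[0.2,3.1,5.7,0,-4.9,-0.8,0],[0.2,3.1,5.8,0,-4.9,-0.8,0],[0.2,0,0,-4.5,0,0,0],[0.2,0,0,-4.5,0,0,0],[0.2,0,0,-4.5,0,0,0],[0.2,0,0,-4.6,0,0,0],[0.2,0,0,-4.5,0,0,0],[0.2,0,0,0,0,0,0]]]'

```text
clock: 2.85
tool_pos: [0.6358, -0.0842, 0.1971]
orientation: [-89.9, 19.9, 98.5]
force: [0.0, -0.2, 1.0]
opening: 0.0523
```

Run:
```python
from h import *
np.set_printoptions(precision=4,suppress=True)
o=ctrl.get_obs(); print({k:o[k] for k in("joint_pos","tool_pos","orientation","opening","force")})
for n in("side","top"): cv2.imwrite(f"pics/{n}1.png",ctrl.snapshot(n))
S=cv2.imread("pics/side1.png");T=cv2.imread("pics/top1.png")
cv2.imwrite("pics/both1.png",cv2.resize(np.hstack([S[:,130:],T[:,130:]]),None,fx=1.04,fy=1.04))
```

```text
{'joint_pos': array([ 20.6141,  17.3084, -19.7913,  22.7037, -59.4585, -24.9102]), 'tool_pos': array([ 0.6358, -0.0842,  0.1971]), 'orientation': array([-89.8532,  19.9096,  98.5023]), 'opening': 0.05234585645403477, 'force': array([ 0.0358, -0.2012,  1.0102])}
```

View pics/both1.png

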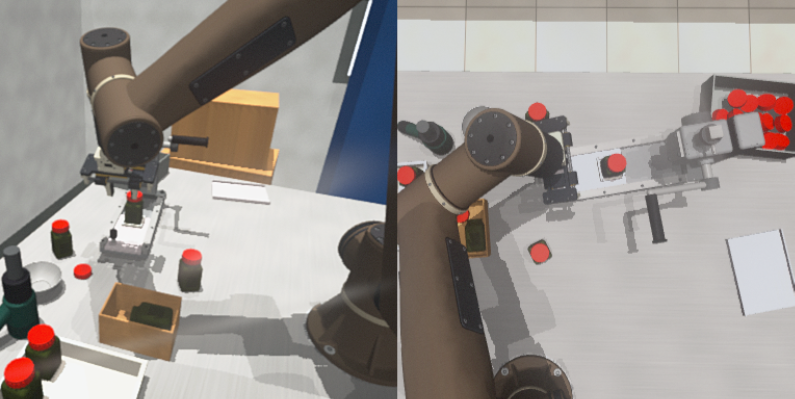

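The pictures show the forearm coming in from the left, well away from the lever. The gripper is tilted, above and behind the knob, and the objects are undisturbed.

>>> step_arm --rows '[[[0.2,1.05,2.25,0,0,0,0],[0.2,1.05,2.25,0,0,0,0],[0.2,0,0,0,0,0,0],[0.2,0.17,-1.1,-3.06,0,0,0],[0.2,0.17,-1.1,-3.06,0,0,0],[0.2,0.17,-1.1,-3.06,0,0,0],[0.2,0.17,-1.1,-3.06,0,0,0],[0.2,0.2,-1.1,-3.06,0,0,0],[0.2,0,0,0,0,0,0],[-1,0,0,0,0,0,0],[-1,0,0,0,0,0,0],[-1,0,0,0,0,0,0]]]'

```text
clock: 4.45
tool_pos: [0.6683, -0.0929, 0.0488]
orientation: [-90.4, 19.9, 98.4]
force: [-11.4, 3.0, 8.0]
opening: 0.0283
```

>>> step_arm --rows '[[[-1,0,0,0,0,0,0],[-1,0,0,0,0,0,0]]]'

```text
clock: 4.7
tool_pos: [0.6662, -0.0941, 0.0484]
orientation: [-90.2, 19.9, 98.3]
force: [-7.6, 0.6, 7.2]
opening: 0.0233
```

Run:
```python
from h import *
for n in("side","top"): cv2.imwrite(f"pics/{n}2.png",ctrl.snapshot(n))
S=cv2.imread("pics/side2.png");T=cv2.imread("pics/top2.png")
u,v=proj("side",(.665,-.09,.06)).astype(int);a,b=proj("top",(.665,-.09,.06)).astype(int); print(u,v,a,b)
c=[cv2.resize(I[y-45:y+45,x-50:x+50],None,fx=4,fy=4,interpolation=2) for I,x,y in((S,u,v),(T,a,b))]
cv2.imwrite("pics/c4.png",np.hstack(c))
```

```text
238 224 290 155
```

View pics/c4.png

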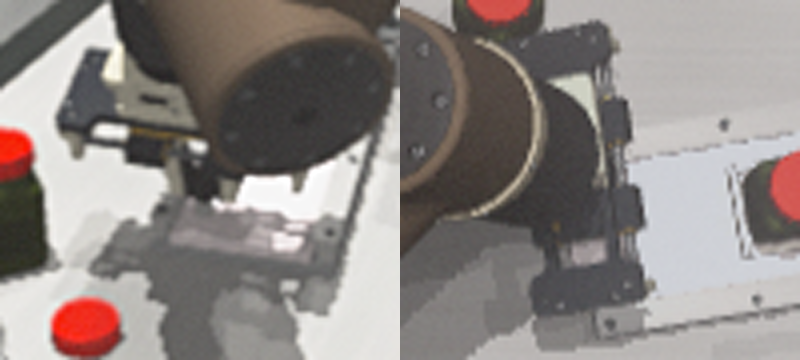

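The gripper is shut on the knob with a 23 mm opening. Now I push the slide in.

>>> step_arm --rows '[[[-1,0.16,-1.0,0,0,0,0],[-1,0.31,-1.98,0,0,0,0],[-1,0.31,-1.98,0,0,0,0],[-1,0.31,-1.98,0,0,0,0],[-1,0.31,-1.98,0,0,0,0],[-1,0.31,-1.98,0,0,0,0],[-1,0.31,-1.98,0,0,0,0],[-1,0.16,-1.0,0,0,0,0],[-1,0,0,0,0,0,0]]]'

```text
clock: 5.92
tool_pos: [0.6911, -0.2332, 0.0484]
orientation: [-90.4, 19.9, 98.3]
force: [3.5, -1.5, 4.8]
opening: 0.0233
```

>>> step_arm --rows '[[[-1,0.16,-1.0,0,0,0,0],[-1,0.1,-0.6,0,0,0,0],[-1,0.1,-0.5,0,0,0,0],[-1,0.05,-0.3,0,0,0,0],[-1,0,0,0,0,0,0]]]'

```text
clock: 6.55
tool_pos: [0.6945, -0.2523, 0.0483]
orientation: [-90.4, 19.8, 98.5]
force: [-10.2, 25.5, 15.1]
opening: 0.0232
```

The slide is against its stop: travel is 0.161 m, with 25 N of contact. The travel direction gives a press yaw of about −80°. Now I release and back off upwards.

>>> step_arm --rows '[[[-1,-0.05,0.3,0,0,0,0],[0.2,0,0,0,0,0,0],[0.2,0,0,0,0,0,0],[0.2,0,0,0,0,0,0],[0.2,-0.18,1.0,2.8,0,0,0],[0.2,-0.18,1.0,2.8,0,0,0],[0.2,-0.18,1.0,2.8,0,0,0],[0.2,-0.18,1.0,2.8,0,0,0],[0.2,0,0,4.5,0,0,0],[0.2,0,0,4.5,0,0,0],[0.2,0,0,4.5,0,0,0],[0.2,0,0,4.5,0,0,0]]]'

```text
clock: 8.05
tool_pos: [0.6856, -0.2135, 0.3407]
orientation: [-90.3, 19.8, 98.4]
force: [1.0, 0.1, 1.1]
opening: 0.0525
```

>>> step_arm --rows '[[[0.2,0,0,2.2,4.9,0.87,0],[0.2,0,0,2.2,4.9,0.87,0],[0.2,0,0,2.2,4.9,0.87,0],[0.2,0,0,2.2,4.9,0.87,0],[0.2,-2.5,-0.7,0,0,0,-10],[0.2,-2.5,-0.7,0,0,0,-10],[0.2,-2.5,-0.7,0,0,0,-10],[0.2,-2.5,-0.7,0,0,0,-10],[0.2,-2.5,-0.7,0,0,0,-10],[0.2,-2.5,-0.7,0,0,0,-10],[0.2,-2.5,-0.7,0,0,0,-10],[0.2,-2.5,-0.7,0,0,0,-10]]]'

```text
clock: 9.55
tool_pos: [0.485, -0.2696, 0.4272]
orientation: [-89.7, -0.0, 18.1]
force: [-0.2, -0.7, -0.5]
opening: 0.0523
```

>>> step_arm --rows '[[[0.2,0,0,0,0,0,-8.4],[0.2,0,0,0,0,0,0]]]'

```text
clock: 9.8
tool_pos: [0.4856, -0.2695, 0.4275]
orientation: [-89.7, -0.0, 10.1]
force: [0.3, 0.2, -0.6]
opening: 0.0527
```

Run:
```python
from h import *
np.set_printoptions(precision=4,suppress=True)
o=ctrl.get_obs(); print(o["joint_pos"],o["tool_pos"],o["orientation"])
for n in("side","top"): cv2.imwrite(f"pics/{n}3.png",ctrl.snapshot(n))
S=cv2.imread("pics/side3.png");T=cv2.imread("pics/top3.png")
cv2.imwrite("pics/both3.png",cv2.resize(np.hstack([S[60:260,200:360],T[80:280,270:470]]),None,fx=2.2,fy=2.2))
```

```text
[ -9.0282   5.6007   6.7133  -0.284  -91.1649 -70.8889] [ 0.4856 -0.2695  0.4275] [-89.7146  -0.0436  10.0885]
```

View pics/both3.png

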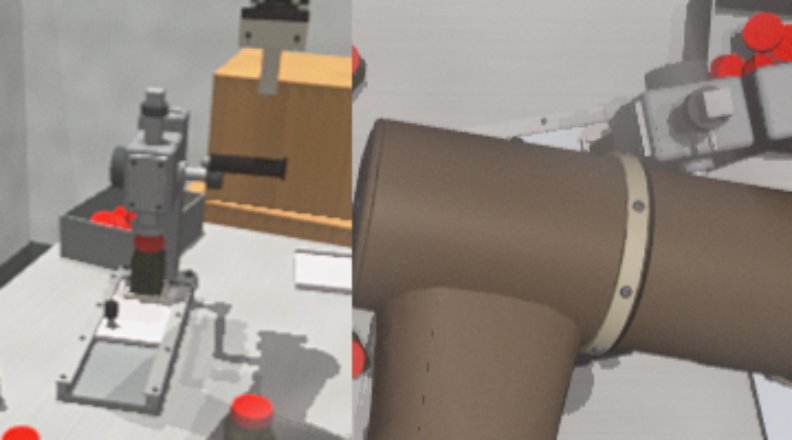

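The slide is in with the jar under the ram. The fingers are over the outer half of the grip.

>>> step_arm --rows '[[[0.2,0,0,-2.5,0,0,0],[0.2,0,0,-2.5,0,0,0],[0.2,0,0,-2.5,0,0,0],[0.2,0,0,-2.5,0,0,0],[0.2,0,-0.1,-2.5,0,0,0],[0.2,0,0,0,0,0,0],[-1,0,0,0,0,0,0],[-1,0,0,0,0,0,0],[-1,0,0,0,0,0,0],[-1,0,0,0,0,0,0],[-1,0,0,0,0,0,0]]]'

```text
clock: 11.28
tool_pos: [0.4864, -0.2703, 0.3032]
orientation: [-89.8, -0.1, 10.1]
force: [0.1, 0.9, 3.5]
opening: 0.0245
```

Run:
```python
import numpy as np
lam=np.linspace(0,1.02,13); ph=.436-lam
s=-.18*np.cos(ph); z=.18*np.sin(ph); y=np.radians(-80)
P=np.c_[s*np.cos(y),s*np.sin(y),z]*100
print(np.diff(P,axis=0).round(2).tolist()); print((P-P[0])[[1,3,6,9,12]].round(2))
```

```text
[[-0.1, 0.58, -1.41], [-0.08, 0.46, -1.46], [-0.06, 0.33, -1.49], [-0.04, 0.21, -1.51], [-0.01, 0.08, -1.53], [0.01, -0.05, -1.53], [0.03, -0.18, -1.52], [0.05, -0.3, -1.5], [0.08, -0.43, -1.47], [0.1, -0.55, -1.43], [0.12, -0.66, -1.37], [0.14, -0.78, -1.31]]
[[ -0.1    0.58  -1.41]
 [ -0.24   1.37  -4.36]
 [ -0.28   1.61  -8.93]
 [ -0.12   0.71 -13.42]
 [  0.23  -1.28 -17.53]]
```

>>> step_arm --rows '[[[-1,-0.1,0.58,-1.41,0,0,0],[-1,-0.08,0.46,-1.46,0,0,0],[-1,-0.06,0.33,-1.49,0,0,0],[-1,-0.04,0.21,-1.51,0,0,0],[-1,-0.01,0.08,-1.53,0,0,0],[-1,0.01,-0.05,-1.53,0,0,0]]]'

```text
clock: 12.02
tool_pos: [0.4835, -0.2539, 0.2139]
orientation: [-89.8, -0.1, 10.1]
force: [-0.9, 3.4, 7.9]
opening: 0.0244
```

>>> step_arm --rows '[[[-1,0.03,-0.18,-1.52,0,0,0],[-1,0.03,-0.15,-0.75,0,0,0],[-1,0.02,-0.15,-0.75,0,0,0],[-1,0.04,-0.21,-0.74,0,0,0],[-1,0.04,-0.22,-0.73,0,0,0],[-1,0.05,-0.27,-0.72,0,0,0],[-1,0.05,-0.28,-0.71,0,0,0],[-1,0.06,-0.33,-0.69,0,0,0],[-1,0.06,-0.33,-0.68,0,0,0],[-1,0.07,-0.39,-0.66,0,0,0],[-1,0.07,-0.39,-0.65,0,0,0],[-1,0,0,0,0,0,0]]]'

```text
clock: 13.52
tool_pos: [0.4875, -0.2777, 0.1252]
orientation: [-89.3, 0.0, 10.0]
force: [-0.1, 30.9, 4.1]
opening: 0.0244
```

>>> step_arm --rows '[[[-1,-0.05,0.3,-0.1,0,0,0],[-1,0,0,-0.2,0,0,0],[-1,0,0,0,0,0,0]]]'

```text
clock: 13.9
tool_pos: [0.4876, -0.2778, 0.1248]
orientation: [-89.6, -0.0, 10.1]
force: [-5.4, 15.4, 13.5]
opening: 0.0245
```

Run:
```python
from h import *
o=ctrl.get_obs(); print(o["tool_pos"],o["force"])
S=ctrl.snapshot("side");cv2.imwrite("pics/side4.png",S)
cv2.imwrite("pics/c5.png",cv2.resize(S[85:255,200:360],None,fx=3.5,fy=3.5,interpolation=2))
```

```text
[ 0.48764124 -0.27780439  0.12482119] [-5.37715721 15.44810985 13.51423519]
```

View pics/c5.png

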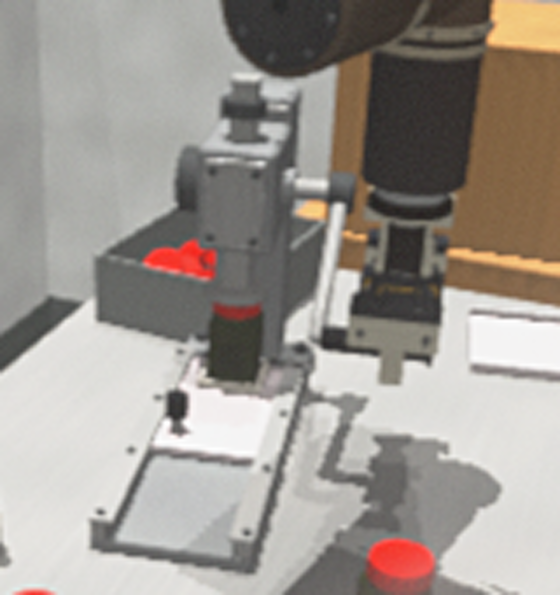

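The lever is at its bottom stop: the pose stays rigid while the side load changes, and the ram is down on the cap. Now I ease it back up along the circle.

>>> step_arm --rows '[[[-1,-0.1,0.78,1.31,0,0,0],[-1,-0.12,0.66,1.37,0,0,0],[-1,-0.1,0.55,1.43,0,0,0],[-1,-0.08,0.43,1.47,0,0,0],[-1,-0.05,0.3,1.5,0,0,0],[-1,-0.03,0.18,1.52,0,0,0],[-1,-0.01,0.05,1.53,0,0,0],[-1,0.01,-0.08,1.53,0,0,0],[-1,0.04,-0.21,1.51,0,0,0],[-1,0.06,-0.33,1.49,0,0,0],[-1,0.08,-0.46,1.46,0,0,0],[-1,0.1,-0.58,1.41,0,0,0]]]'

```text
clock: 15.45
tool_pos: [0.484, -0.2706, 0.2937]
orientation: [-89.7, 0.4, 9.8]
force: [5.9, -17.4, -45.0]
opening: 0.0243
```

>>> step_arm --rows '[[[-1,0,0,-0.3,0,0,0],[-1,0,0,0,0,0,0],[-1,0,0,0,0,0,0]]]'

```text
clock: 15.82
tool_pos: [0.484, -0.2706, 0.2945]
orientation: [-89.9, 0.3, 9.9]
force: [-1.4, -21.9, -17.1]
opening: 0.0241
```

>>> step_arm --rows '[[[-1,0,-0.25,0,0,0,0],[-1,0,0,-0.1,0,0,0],[0.2,0,0,0,0,0,0],[0.2,0,0,0,0,0,0],[0.2,0,0,0,0,0,0],[0.2,0,0,3,0,0,0],[0.2,0,0,3,0,0,0],[0.2,0,0,4,0,0,0],[0.2,0,0,3,0,0,0],[0.2,0,0,0,0,0,0]]]'

```text
clock: 17.08
tool_pos: [0.487, -0.2699, 0.4286]
orientation: [-89.9, -0.3, 10.1]
force: [-0.3, 0.0, -0.8]
opening: 0.0526
```

Run:
```python
from h import *
o=ctrl.get_obs(); print(o["tool_pos"],o["force"])
S=ctrl.snapshot("side");cv2.imwrite("pics/side5.png",S);S0=cv2.imread("pics/side0.png")
# dark grip mask vs start
for I in(S0,S):
    m=(I[125:150,285:345].max(2)<60); print([(c+[285,125],s) for c,s in blobs(m)])
```

```text
[ 0.48698539 -0.26994855  0.42858033] [-0.33448971  0.04584841 -0.83064541]
[(array([310.7, 136.2]), [10, 7, 34, 9, 140])]
[(array([312.2, 135.1]), [10, 6, 35, 10, 233])]
```

The lever grip is back at its rest pixel, with the lever released. Now I go back to the knob.

>>> step_arm --rows '[[[0.2,2.5,0.7,0,0,0,10],[0.2,2.5,0.7,0,0,0,10],[0.2,2.5,0.7,0,0,0,10],[0.2,2.5,0.7,0,0,0,10],[0.2,2.5,0.7,0,0,0,10],[0.2,2.5,0.7,0,0,0,10],[0.2,2.5,0.7,0,0,0,10],[0.2,2.3,0.7,0,0,0,10],[0.2,0,0,0,0,0,9.5],[0.2,0,0,0,0,0,0]]]'

```text
clock: 18.38
tool_pos: [0.6843, -0.2133, 0.4239]
orientation: [-89.6, -0.1, 99.5]
force: [-0.1, -0.1, 0.3]
opening: 0.0525
```

>>> step_arm --rows '[[[0.2,0,0,-2.2,-4.9,-0.87,0],[0.2,0,0,-2.2,-4.9,-0.87,0],[0.2,0,0,-2.2,-4.9,-0.87,0],[0.2,0,0,-2.2,-4.9,-0.87,0],[0.2,0,0,-4.5,0,0,0],[0.2,0,0,-4.5,0,0,0],[0.2,0,0,-4.5,0,0,0],[0.2,0,0,0,0,0,0]]]'

```text
clock: 19.38
tool_pos: [0.6813, -0.214, 0.1989]
orientation: [-89.5, 19.8, 99.5]
force: [1.0, -0.7, 0.1]
opening: 0.0527
```

>>> step_arm --rows '[[[0.2,0.4,1.75,0,0,0,0],[0.2,0,0,0,0,0,0],[0.2,0.19,-1.09,-3.04,0,0,0],[0.2,0.19,-1.09,-3.04,0,0,0],[0.2,0.19,-1.09,-3.04,0,0,0],[0.2,0.19,-1.09,-3.04,0,0,0],[0.2,0.19,-1.09,-3.04,0,0,0],[0.2,0,0,0,0,0,0],[-1,0,0,0,0,0,0],[-1,0,0,0,0,0,0],[-1,0,0,0,0,0,0],[-1,0,0,0,0,0,0]]]'

```text
clock: 20.88
tool_pos: [0.6945, -0.2516, 0.0515]
orientation: [-89.6, 19.9, 99.5]
force: [-10.5, 1.3, 9.6]
opening: 0.0232
```

>>> step_arm --rows '[[[-1,-0.18,0.98,0,0,0,0],[-1,-0.35,1.97,0,0,0,0],[-1,-0.35,1.97,0,0,0,0],[-1,-0.35,1.97,0,0,0,0],[-1,-0.35,1.97,0,0,0,0],[-1,-0.35,1.97,0,0,0,0],[-1,-0.35,1.97,0,0,0,0],[-1,-0.35,1.97,0,0,0,0],[-1,-0.18,0.98,0,0,0,0],[-1,-0.1,0.5,0,0,0,0],[-1,0,0,0,0,0,0]]]'

```text
clock: 22.25
tool_pos: [0.6659, -0.0928, 0.0514]
orientation: [-89.6, 20.1, 99.4]
force: [1.8, -21.8, 1.6]
opening: 0.0235
```

The slide is against its outer stop: travel is 0.161 m back, with 22 N of contact. I release, withdraw and untilt.

>>> step_arm --rows '[[[-1,0.05,-0.25,0,0,0,0],[0.2,0,0,0,0,0,0],[0.2,0,0,0,0,0,0],[0.2,0,0,0,0,0,0],[0.2,-0.18,1.0,2.8,0,0,0],[0.2,-0.18,1.0,2.8,0,0,0],[0.2,-0.18,1.0,2.8,0,0,0],[0.2,0,0,4,0,0,0],[1,0,0,4,4.9,0.87,0],[1,0,0,4,4.9,0.87,0],[1,0,0,4,4.9,0.87,0],[1,0,0,4,4.9,0.87,0]]]'

```text
clock: 23.75
tool_pos: [0.6637, -0.06, 0.3365]
orientation: [-89.8, -0.2, 99.7]
force: [1.0, -0.9, -0.3]
opening: 0.0853
```

>>> step_arm --rows '[[[1,0,-1.7,0,0,0,-10],[1,0,-1.7,0,0,0,-10],[1,0,-1.7,0,0,0,-10],[1,0,-1.7,0,0,0,-10],[1,0,-1.7,0,0,0,-10],[1,0,-1.7,0,0,0,-10],[1,0,-1.7,0,0,0,-10],[1,0,-1.7,0,0,0,-10],[1,0,-1.4,0,0,0,-9.5],[1,0,0,0,0,0,0]]]'

```text
clock: 25.0
tool_pos: [0.6636, -0.2112, 0.3343]
orientation: [-89.7, -0.0, 10.1]
force: [0.2, -0.2, -0.5]
opening: 0.0877
```

Run:
```python
from h import *
np.set_printoptions(precision=4,suppress=True)
o=ctrl.get_obs(); print(o["joint_pos"],o["tool_pos"],o["orientation"])
S=ctrl.snapshot("side");cv2.imwrite("pics/side6.png",S)
cv2.imwrite("pics/c6.png",cv2.resize(S[60:270,160:360],None,fx=2.8,fy=2.8,interpolation=2))
# red cap top vs start: expected pixel shift for 6 mm
b,g,r=[S[...,k].astype(int) for k in range(3)]
for c,s in blobs((r>110)&(g<60)&(b<60)): print(c,s)
print(proj("side",(.6526,-.2225,.136)),proj("side",(.6526,-.2225,.130)))
```

```text
[ -1.8216  20.3565  14.2239  -0.2799 -83.8917 -78.0557] [ 0.6636 -0.2112  0.3343] [-89.7227  -0.0337  10.0928]
[252.  158.5] [243, 154, 18, 10, 77]
[259.1 190.2] [252, 186, 15, 10, 119]
[187.6 217.4] [180, 212, 16, 12, 154]
[208.9 260.9] [201, 254, 17, 14, 179]
[168.7 323.8] [156, 312, 26, 25, 503]
[148.4 358. ] [135, 344, 28, 29, 653]
[258.3337 185.7892] [258.2844 187.3947]
```

View pics/c6.png

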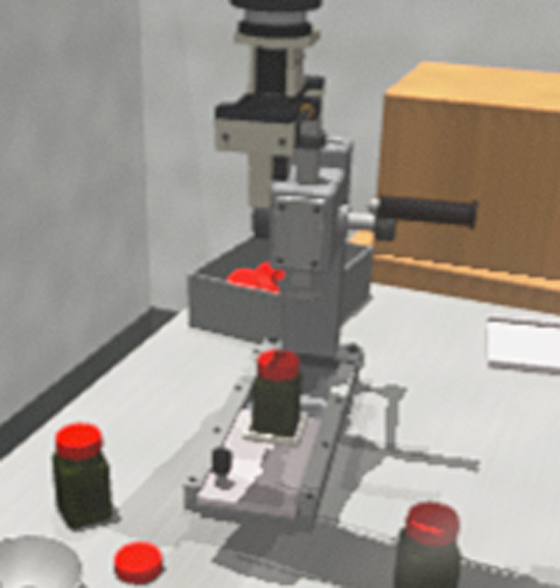

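The jar is in the nest with its cap about 2 px lower, which fits 6 mm pressed. The slide is out, the lever is up, and nothing is disturbed. I check the gripper-to-head geometry numerically before lowering.

Run:
```python
from h import *
np.set_printoptions(precision=3,suppress=True)
c=lambda P:(proj("side",P)-[160,60])*2.8
xp=np.array([.1736,-.9848,0]);yp=np.array([.9848,.1736,0]);t=np.array([.6636,-.2112,.3343])
print("cam",ray("side",256,194)[0])
print("near tip",c(t-.05*xp),"far tip",c(t+.05*xp),"tcp",c(t))
ram=np.array([.6645,-.088,0])+.29*xp-.035*yp
print("ram",ram)
for s in(-1,1):
  for z in(.19,.3): print("head front",c(ram-.05*xp+s*.04*yp+[0,0,z]))
```

```text
cam [0.28  0.748 0.66 ]
near tip [256.958 205.837] far tip [276.44  178.738] tcp [267.095 191.737]
ram [ 0.68 -0.38  0.  ]
head front [325.589 279.255]
head front [330.323 194.168]
head front [263.22  272.756]
head front [265.18  188.384]
```

>>> step_arm --rows '[[[1,-1.1,-1.1,0,0,0,0],[1,0,0,-3,0,0,0],[1,0,0,-3,0,0,0],[1,0,0,-3,0,0,0],[1,0,0,-3,0,0,0],[1,0,0,-3,0,0,0],[1,0,0,0,0,0,0]]]'

```text
clock: 25.92
tool_pos: [0.6507, -0.2213, 0.1824]
orientation: [-89.6, 0.2, 10.2]
force: [0.0, 0.2, 0.4]
opening: 0.0876
```

>>> step_arm --rows '[[[1,0.15,-0.1,-2.2,0,0,0],[1,0,0,-2.2,0,0,0],[1,0,0,-2.2,0,0,0],[1,0,0,-2.2,0,0,0],[1,0,0,-2,0,0,0],[1,0,0,0,0,0,0],[-1,0,0,0,0,0,0],[-1,0,0,0,0,0,0],[-1,0,0,0,0,0,0],[-1,0,0,0,0,0,0]]]'

```text
clock: 27.18
tool_pos: [0.6542, -0.2226, 0.077]
orientation: [-89.7, -0.1, 10.1]
force: [0.1, 1.0, 2.9]
opening: 0.0538
```

The jar is held at a 53.8 mm opening. I lift it.

>>> step_arm --rows '[[[-1,0,0,1,0,0,0],[-1,0,0,2,0,0,0],[-1,0,0,3,0,0,0],[-1,0,0,4,0,0,0],[-1,0,0,4,0,0,0],[-1,0,0,4,0,0,0],[-1,0,0,3,0,0,0],[-1,-0.5,2,1,0,0,0],[-1,-0.9,3.5,0,0,0,0],[-1,-1,4,0,0,0,0],[-1,-1,4,0,0,0,0],[-1,-1,4,0,0,0,0]]]'

```text
clock: 28.68
tool_pos: [0.6086, -0.0458, 0.2958]
orientation: [-89.7, 0.0, 10.1]
force: [0.1, 0.4, -1.6]
opening: 0.0539
```

>>> step_arm --rows '[[[-1,-1,4,0,0,0,0],[-1,-1,4,0,0,0,0],[-1,-1,4,0,0,0,0],[-1,-1,4,0,0,0,-1],[-1,-1,4,0,0,0,-1],[-1,-1,4,0,0,0,-1],[-1,-1,4,0,0,0,-1],[-1,-1,4,0,0,0,-1],[-1,-1,4,0,0,0,0],[-1,-1,4,0,0,0,0],[-1,-0.5,2,0,0,0,0],[-1,0,0,0,0,0,0]]]'

```text
clock: 30.18
tool_pos: [0.5038, 0.3733, 0.2957]
orientation: [-89.8, 0.0, 5.2]
force: [0.4, -0.6, -2.2]
opening: 0.0543
```

>>> step_arm --rows '[[[-1,0.4,0.5,0,0,0,0],[-1,0,0,-4,0,0,0],[-1,0,0,-4,0,0,0],[-1,0,0,-4,0,0,0],[-1,0,0,-3.5,0,0,0],[-1,0,0,0,0,0,0]]]'

```text
clock: 30.92
tool_pos: [0.5083, 0.375, 0.1389]
orientation: [-90.0, 0.2, 5.0]
force: [-0.4, 0.8, -2.6]
opening: 0.0538
```

Run:
```python
from h import *
np.set_printoptions(precision=4,suppress=True)
o=ctrl.get_obs(); print(o["tool_pos"],o["orientation"],o["force"])
S,T=ctrl.snapshot("side"),ctrl.snapshot("top")
t=o["tool_pos"]
c=np.array([.538,.381,.05]);a=np.radians(5.2);X=np.array([np.cos(a),np.sin(a),0]);Y=np.array([-np.sin(a),np.cos(a),0])
for n,I in(("side",S),("top",T)):
    for sx,sy in((1,1),(1,-1),(-1,-1),(-1,1)):
        cv2.circle(I,tuple(int(round(v)) for v in proj(n,c+sx*.119*X+sy*.082*Y)),2,(255,0,255),-1)
cv2.imwrite("pics/c7.png",np.hstack([cv2.resize(S[200:384,60:320],(520,368)),cv2.resize(T[120:260,80:180],(263,368))]))
```

```text
[0.5083 0.375  0.1389] [-89.9607   0.196    4.9869] [-0.3845  0.7568 -2.6129]
```

View pics/c7.png

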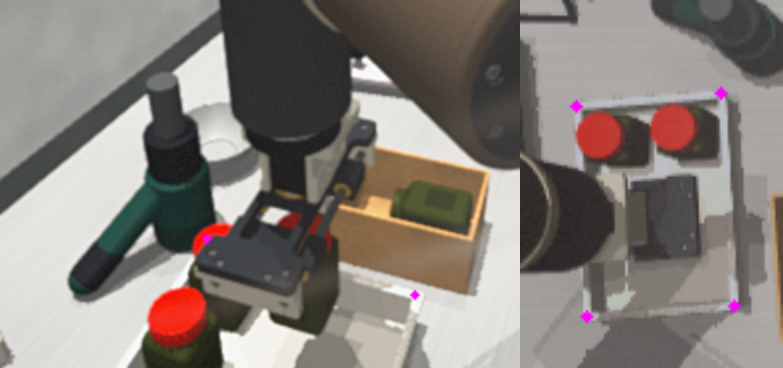

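The projected crate corners (magenta) sit on the crate's rim. The held jar is above its free part, clear of both finished jars.

>>> step_arm --rows '[[[-1,0,0.3,-2,0,0,0],[-1,0,0,-2,0,0,0],[-1,0,0,-2,0,0,0],[-1,0,0,-1.5,0,0,0],[-1,0,0,-0.7,0,0,0],[-1,0,0,0,0,0,0],[-1,0,0,0,0,0,0]]]'

```text
clock: 31.9
tool_pos: [0.5095, 0.3807, 0.0604]
orientation: [-89.7, -0.1, 5.1]
force: [0.4, -0.5, -2.1]
opening: 0.054
```

>>> step_arm --rows '[[[-1,0,0,-0.4,0,0,0],[-1,0,0,-0.3,0,0,0],[-1,0,0,-0.15,0,0,0],[-1,0,0,0,0,0,0],[-1,0,0,0,0,0,0]]]'

```text
clock: 32.52
tool_pos: [0.509, 0.3803, 0.051]
orientation: [-89.7, -0.0, 5.1]
force: [-0.2, -0.7, -2.3]
opening: 0.0537
```

>>> step_arm --rows '[[[-1,0,0,-0.15,0,0,0],[-1,0,0,-0.1,0,0,0],[-1,0,0,0,0,0,0]]]'

```text
clock: 32.9
tool_pos: [0.5091, 0.3804, 0.051]
orientation: [-89.7, -0.1, 5.1]
force: [-6.2, -3.2, 16.0]
opening: 0.0535
```

The jar is on the floor, with a 16 N reaction. I release to a 70 mm opening and rise.

>>> step_arm --rows '[[[-1,0,0,0.15,0,0,0],[0.6,0,0,0,0,0,0],[0.6,0,0,0,0,0,0],[0.6,0,0,0,0,0,0],[0.6,0,0,1,0,0,0],[0.6,0,0,2,0,0,0],[0.6,0,0,3,0,0,0],[0.6,0,0,4,0,0,0],[0.6,0,0,5,0,0,0],[0.6,0,0,5,0,0,0],[0.6,0,0,5,0,0,0],[0.6,0,0,0,0,0,0]]]'

```text
clock: 34.4
tool_pos: [0.5106, 0.3814, 0.3061]
orientation: [-89.4, -0.4, 5.1]
force: [-0.3, 0.7, -0.2]
opening: 0.0698
```

>>> step_arm --rows '[[[0.6,0,-4,2,0,0,0],[0.6,0,-4,2,0,0,0],[0.6,0,-4,2,0,0,0],[0.6,0,-4,2,0,0,0],[0.6,0,-4,0,0,0,0],[0.6,0,-4,0,0,0,0],[0.6,0,-4,0,0,0,0],[0.6,0,-4,0,0,0,0],[0.6,0,0,0,0,0,0],[0.6,0,0,0,0,0,0]]]'

```text
clock: 35.65
tool_pos: [0.5089, 0.0603, 0.38]
orientation: [-89.7, -0.0, 5.0]
force: [0.4, -0.6, 0.2]
opening: 0.07
```

Run:
```python
from h import *
np.set_printoptions(precision=4,suppress=True)
o=ctrl.get_obs(); print(o["clock"],o["tool_pos"],o["force"],o["opening"])
S,T=ctrl.snapshot("side"),ctrl.snapshot("top")
for n,I in(("side",S),("top",T)):
    b,g,r=[I[...,k].astype(int) for k in range(3)]
    for c,s in blobs((r>150)&(g<70)&(b<70)): print(n,c,s[2:],onz(n,*c,.100))
cv2.imwrite("pics/c8.png",np.hstack([cv2.resize(S,(440,330)),cv2.resize(T,(352,264))[:330].copy() if 0 else cv2.copyMakeBorder(cv2.resize(T,(352,264)),0,66,0,0,0)]))
```

```text
35.65 [0.5089 0.0603 0.38  ] [ 0.4369 -0.6393  0.2267] 0.06999168275578117
side [252.  158.4] [19, 10, 110] [ 0.797  -0.5149  0.1   ]
side [187.5 215.6] [16, 8, 104] [ 0.7984 -0.0135  0.1   ]
side [310.6 242. ] [12, 7, 34] [ 0.4229 -0.0338  0.1   ]
side [208.7 259.5] [16, 11, 143] [0.6391 0.1436 0.1   ]
side [168.6 321.8] [25, 21, 398] [0.6171 0.3481 0.1   ]
side [147.9 355.8] [29, 26, 530] [0.6065 0.4277 0.1   ]
side [209.8 354.9] [27, 22, 442] [0.505  0.3823 0.1   ]
top [481.2 101.6] [63, 40, 1117] [ 0.8206 -0.6293  0.1   ]
top [440.9 109.4] [14, 10, 103] [ 0.797  -0.5144  0.1   ]
top [485.  115.7] [15, 17, 154] [ 0.7797 -0.6385  0.1   ]
top [493.4 135.1] [26, 17, 330] [ 0.7239 -0.6601  0.1   ]
top [137.  168.1] [16, 17, 182] [0.6192 0.3508 0.1   ]
top [109.2 171.2] [16, 17, 195] [0.6094 0.4301 0.1   ]
top [263.5 241.5] [10, 16, 102] [ 0.4164 -0.012   0.1   ]
```

View pics/c8.png

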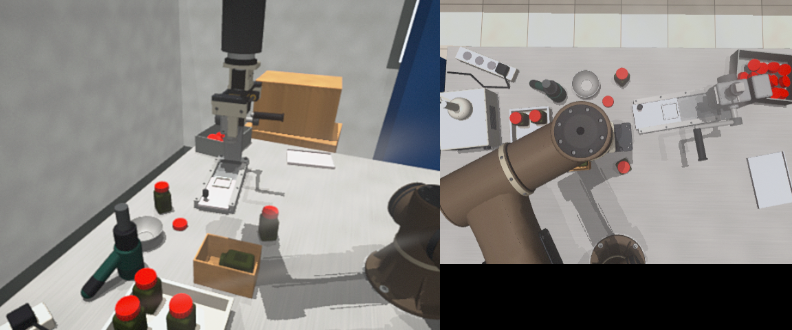

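The jar stands upright in the crate: its cap at z = 0.1 m reads (0.505, 0.382), about 33 mm to −x of the crate's centre. All the other blobs are unchanged, the slide is out, the lever is up, and the gripper is in free air.

```bash
python3 -c "
from plant import ctrl
print(ctrl.close_job())"
```

```text
the job is handed in; nothing more can be done
None
```

The job is done and handed in at about 36 s. I pushed the slide in to its stop, pulled the lever to its bottom stop and eased it back up. Then I drew the slide out and stood the capped jar in the white crate.

**Last checks, all passed:**
- **Slide:** it travelled 0.161 m each way and pushed back with 22–25 N at both stops.
- **Lever:** the grip is back within about 1.5 px of where it started.
- **Cap:** its top sits about 2 px lower in the side view, which fits being pressed about 6 mm. The joint value itself could not be read.
- **Jar:** it stands upright about 33 mm to −x of the crate's centre. I let go only after the crate floor pushed back with 16 N.
- **Other things:** caps of the finished jars, the far waiting jar and the spare cap are within about 1 mm of where they were in the side view. The near waiting jar, bowl and hot-air gun look unmoved in the pictures.

**Didn't go cleanly:** the fingers slipped about 5–9 mm on the lever grip during the pull. That gave brief extra loads of 31 N sideways at the bottom and 45 N at the top stop. I eased these off before letting go, and they stayed well below the 120 N wrist limit.

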